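# Find the worn damper and mark it with its tag

### The arm

A 7-joint arm with a two-finger parallel gripper is mounted at the origin on a cart in front of the work surface, level with it; the furniture and walls round the work are solid. World frame = base frame: x ahead of the robot, y to its left, z up, the work surface at z = 0. Lengths are in m, angles in rad, forces in N, time in s.
With the tool pointing down it reaches from about 0.425 to 1.025 m from the base axis. Payload 9.4 kg.
Tool frame: the origin (TCP) lies on the front face of the gripper's body, between the roots of the fingers; the fingertips stand 73 mm ahead of it and the grasp point (between the pads) lies 54 mm ahead of it; z points along the fingers, y is the line along which they close (so a half turn about z gives the same grasp; the last joint's range is limited). The gripper opens to 85 mm and grips with 20 to 120 N. Pads are 22 mm wide; open, the fingers measure 114 mm over their backs; the gripper's body (76 mm by 85 mm) begins 54 mm behind the grasp point. The pads swing forward as they close: fully open they stand 13 mm farther back than shut.
Start: joints at [1.214, 0.599, -0.003, 1.599, 0.002, 0.943, -0.08], TCP at [0.2, -0.697, 0.304] pointing down, gripper open.
Joint ranges: [-2.57, 2.57], [-0.35, 1.97], [-1.29, 1.29], [0.11, 2.56], [-1.05, 4.19], [0.11, 1.86], [-2.63, 2.63]. Speed limits (rad/s): [2.22, 2.22, 3.01, 3.01, 3.14, 3.14, 3.14].

### API

Orientations are given as a 3x3 rotation matrix whose columns are the frame's x, y, z axes.
In Python, from plant import telemetry, imaging, job, models gives the robot as it stands.
- The arm moves only by the tool step_arm, never from a script. Its argument "plan" is a list that holds one entry, the list of rows, each a list of 4 numbers: the shift along the tool's x, y, z in m, then the turn about the tool's z in degrees. A call has 1 to 20 rows; each row shifts and turns the commanded pose from where the row before left it, along the tool's axes as they then stand; what a row does not reach is not made up. A row lasts 1/8 s, in which the tool goes at most 62.5 mm and 10.7 degrees, less where a joint would pass 70% of its speed; a pose out of reach is approached as far as the arm can. A call is refused whole if a number of a shift passes 0.0625 or a number of a turn 10.7, either way. A call with a gripper value outside its range is refused whole. "gripper" is the opening, from 0 (shut) to 1 (fully open), set as the call begins (left out, the last holds). The fingers move at their own pace and stop on an object; the grip force is fixed at half the most. Time passes only in rows, so rows that do not move let the fingers close. It gives the time, the measured TCP pose, the force, the opening and the grip force at its end, in the units of the state.
- telemetry.read_state(): the state, without advancing time (a new reading comes with each control period).
- imaging.get_image(name): name is "side" or "top" or "wrist"; returns a dict with "image" (480x640x3 uint8, blue, green, red), "fx", "fy", "cx", "cy" (pixels), "rvec" (rotation vector, rad) and "tvec" (3), from world to camera coordinates, as OpenCV has them; the wrist camera has in their place "tool_from_camera" (4x4, takes a point from camera to tool coordinates, whose origin is the TCP and whose axes are the flange's). Camera axes: x right, y down, z forward; pixel columns grow to the right and rows downward; lengths in m; the calibration is good to about 2 mm. A picture is of the moment at which its call begins: read the wrist's pose just before it. There is no depth.
- job.job_done(): hands the job in; it is judged then, once.
Trained networks look in a picture, given as the dict that the camera call returned (one of the last four; its "shot" number tells which), for a name from the list of things; names that differ only in an ending like _2 or _b are one class to them, and where a whole thing is asked for, a point or a joint stands for the part that bears it (a point fixed in the world has none). Each returns a list of dicts, best first, with "score" (0 to 1); they miss things now and then, are a little off and sometimes report something else, mostly with a low value. They report only what shows in the picture. A call takes as long as a camera call.
- models.find_in(picture, thing): "point" ([column, row] in pixels, amid what is visible of it).
- models.mark_of(picture, thing): "point" ([column, row] in pixels: a listed point, or the origin of a listed thing).
The state is a dict: "t": time; "joint_positions": joint angles; "joint_velocities": joint speeds; "tau": joint torques, N m; "position": TCP position; "tcp_rot": TCP orientation; "force": force on the tool from outside, world axes, zero at the start; "torque": the same for the moment, N m; "gripper_width": finger opening in m; "finger_force": force on a finger pad.
Only numpy, scipy, OpenCV 4.12 (cv2) and the standard library are available. Lean on these libraries where they do the work, as an engineer would, in place of code of your own. Each camera call takes 0.05 s, during which the arm holds its last target. There are 200 camera calls.

### The job

Three spring-mounted damper pads stand in a row on the test plate, and one of them has gone soft: with the fingertips press each pad well down, in turn from left to right as seen from the robot, and let it spring back. Then push the red tag in front of the softest pad down until it is fully home, and leave the other two tags up. Only press and push: lift or pull up nothing, and leave the jar, the black box and the weighing boat where they stand.

Things in the scene. Friction and masses are not known exactly. Their poses are not given: they have to be found in the camera images.
- test_plate: aluminium plate 135 x 270 x 12 mm, fixed; origin under its centre at bench height, +y along the row of three stations to the robot's left, -x towards the robot. A station, every 90 mm, has a black pad and, 62 mm in front (-x), a red tag. Rules call the pads themselves mount_p, mount_q, mount_r: they sit at the stations in a changing order, poses not given
- pad_left (a point): centre of the top face of the left pad at rest, 52 mm above the bench (fixed to the plate; does not follow the pad). The pad, a flat black disc 44 mm across on a coil spring, goes straight down up to 14 mm and springs back. All look alike; pressed 10 mm down the softest pushes back with about 2.5 N, the next with 5.5 N and the firmest with 10 N, in proportion to depth, and which of them is at which station changes
- pad_middle (a point): centre of the top face of the middle pad at rest, 52 mm above the bench (fixed to the plate; does not follow the pad). The pad, a flat black disc 44 mm across on a coil spring, goes straight down up to 14 mm and springs back. All look alike; pressed 10 mm down the softest pushes back with about 2.5 N, the next with 5.5 N and the firmest with 10 N, in proportion to depth, and which of them is at which station changes
- pad_right (a point): centre of the top face of the right pad at rest, 52 mm above the bench (fixed to the plate; does not follow the pad). The pad, a flat black disc 44 mm across on a coil spring, goes straight down up to 14 mm and springs back. All look alike; pressed 10 mm down the softest pushes back with about 2.5 N, the next with 5.5 N and the firmest with 10 N, in proportion to depth, and which of them is at which station changes
- tag_left_top (a point): centre of the top face of the left station's red tag (moves with the tag): a red plastic cap 20 x 30 mm (x, y) and 6 mm thick on a yellow blade, which slides straight down into a grey guide block; its top is 62 mm above the bench when fully up and 47 mm when fully down, and the block's top lies at 40 mm
- tag_left (a joint): how far the left station's tag is pushed down, m: 0 fully up, 0.015 fully down. It needs about 2 N to slide and stays where it is left
- tag_middle_top (a point): centre of the top face of the middle station's red tag (moves with the tag): a red plastic cap 20 x 30 mm (x, y) and 6 mm thick on a yellow blade, which slides straight down into a grey guide block; its top is 62 mm above the bench when fully up and 47 mm when fully down, and the block's top lies at 40 mm
- tag_middle (a joint): how far the middle station's tag is pushed down, m: 0 fully up, 0.015 fully down. It needs about 2 N to slide and stays where it is left
- tag_right_top (a point): centre of the top face of the right station's red tag (moves with the tag): a red plastic cap 20 x 30 mm (x, y) and 6 mm thick on a yellow blade, which slides straight down into a grey guide block; its top is 62 mm above the bench when fully up and 47 mm when fully down, and the block's top lies at 40 mm
- tag_right (a joint): how far the right station's tag is pushed down, m: 0 fully up, 0.015 fully down. It needs about 2 N to slide and stays where it is left
- orange_jar: loose sample jar with orange contents and white cap, 41 mm across, 63 mm high, behind the plate; origin at the centre of its underside; leave alone
- black_box: loose black power supply, 46 x 106 x 30 mm, behind the plate; origin at the centre of its underside; leave alone
- white_boat: loose white weighing boat, 25 x 91 x 10 mm, in front of the plate; origin at the centre of its underside; leave alone

How it is judged:
On the way, in this order (a step that is already met when the one before it is completed fails the run):
1. the left pad is pressed down by more than 4 mm (((horizontal distance between mount_p and pad_left below 0.02 m and value of joint mount_p above 0.004 m) or (horizontal distance between mount_q and pad_left below 0.02 m and value of joint mount_q above 0.004 m) or (horizontal distance between mount_r and pad_left below 0.02 m and value of joint mount_r above 0.004 m))), for 0.1 s.
2. the middle pad is pressed down by more than 4 mm (((horizontal distance between mount_p and pad_middle below 0.02 m and value of joint mount_p above 0.004 m) or (horizontal distance between mount_q and pad_middle below 0.02 m and value of joint mount_q above 0.004 m) or (horizontal distance between mount_r and pad_middle below 0.02 m and value of joint mount_r above 0.004 m))), for 0.1 s.
3. the right pad is pressed down by more than 4 mm (((horizontal distance between mount_p and pad_right below 0.02 m and value of joint mount_p above 0.004 m) or (horizontal distance between mount_q and pad_right below 0.02 m and value of joint mount_q above 0.004 m) or (horizontal distance between mount_r and pad_right below 0.02 m and value of joint mount_r above 0.004 m))), for 0.1 s.
4. the tag of the softest pad is pushed down by more than 12 mm of its 15 (((horizontal distance between mount_p and pad_left below 0.02 m and value of joint tag_left above 0.012 m and value of joint each of tag_middle, tag_right below 0.006 m) or (horizontal distance between mount_p and pad_middle below 0.02 m and value of joint tag_middle above 0.012 m and value of joint each of tag_left, tag_right below 0.006 m) or (horizontal distance between mount_p and pad_right below 0.02 m and value of joint tag_right above 0.012 m and value of joint each of tag_left, tag_middle below 0.006 m))), for 0.1 s.
At the end, for the whole second after the job is handed in: the tag in front of the softest pad is down by more than 12 mm of its 15 mm travel, the other two tags are down by less than 6 mm, all pads have sprung back to within 2 mm of rest, and the jar, box and boat are within 25 mm of where they stood (((horizontal distance between mount_p and pad_left below 0.02 m and value of joint tag_left above 0.012 m and value of joint each of tag_middle, tag_right below 0.006 m) or (horizontal distance between mount_p and pad_middle below 0.02 m and value of joint tag_middle above 0.012 m and value of joint each of tag_left, tag_right below 0.006 m) or (horizontal distance between mount_p and pad_right below 0.02 m and value of joint tag_right above 0.012 m and value of joint each of tag_left, tag_middle below 0.006 m)) and value of joint each of mount_p, mount_q, mount_r below 0.002 m and distance of each of orange_jar, black_box, white_boat from where it was at the start of the episode below 0.025 m); the robot touches nothing.
It fails at once if the tag of a pad that is not the softest is pushed down past 6 mm ((horizontal distance between mount_p and pad_left above 0.02 m and value of joint tag_left above 0.006 m) or (horizontal distance between mount_p and pad_middle above 0.02 m and value of joint tag_middle above 0.006 m) or (horizontal distance between mount_p and pad_right above 0.02 m and value of joint tag_right above 0.006 m)).
It fails at once if a pad or a tag is pulled up by more than 3 mm (value of joint any of mount_p, mount_q, mount_r, tag_left, tag_middle, tag_right below -0.003 m).
It fails at once if the jar, box or boat is lifted by more than 10 mm or moved by more than 25 mm (distance of any of orange_jar, black_box, white_boat from where it was at the start of the episode above 0.025 m or height (world z) of any of orange_jar, black_box, white_boat above 0.01 m).
It also fails if it takes over 51 s, if anything falls off the work surface, if the arm or the gripper's body presses on something with over 40 N, if the wrist force passes 120 N, or if a joint passes its speed limit or range.

## Working session

There is one attempt and no reset: what is moved stays moved. The work goes in short steps, Python scripts to look and compute and a tool call to move; the robot and the scene stay as the last step left them, time stands still between calls to the robot, and variables do not carry over. Pictures are saved under pics/ and viewed, at most 10 in all, crops included, and the job is handed in when it is done.

Besides the shell and the picture viewer there is one more tool, called after "Request:" in YAML: its name, and indented under it one key for each argument. step_arm: Moves the arm, as the interface text tells. Its arguments: {"type":"object","properties":{"plan":{"type":"array"},"gripper":{"type":"number"}},"required":["plan"]}

```bash
mkdir -p pics
cat > h.py <<'E'
import numpy as np, cv2
from plant import telemetry, imaging, job, models
def ray(p,uv):
    R,_=cv2.Rodrigues(np.array(p["rvec"],float)); t=np.array(p["tvec"],float).ravel()
    d=R.T@np.array([(uv[0]-p["cx"])/p["fx"],(uv[1]-p["cy"])/p["fy"],1.]); return -R.T@t,d
def onz(p,uv,z):
    c,d=ray(p,uv); return c+d*(z-c[2])/d[2]
E
python3 - <<'E'
from h import *
s=telemetry.read_state(); print(s["t"],s["position"],np.round(s["tcp_rot"],3),s["force"],s["gripper_width"])
Z=dict(pad_left=.052,pad_middle=.052,pad_right=.052,tag_left_top=.062,tag_middle_top=.062,tag_right_top=.062,test_plate=0,orange_jar=0,black_box=0,white_boat=0)
for n in("top","side"):
    p=imaging.get_image(n); cv2.imwrite(f"pics/{n}0.png",p["image"])
    for k,z in Z.items():
        r=models.mark_of(p,k)
        for q in r[:3]: print(n,k,round(q["score"],2),np.round(q["point"]),np.round(onz(p,q["point"],z),4))
print(telemetry.read_state()["t"])
E
```

```text
0.0 [ 0.20010068 -0.6964596   0.30301284] [[ 0.961  0.276 -0.001]
 [ 0.276 -0.961  0.001]
 [-0.    -0.002 -1.   ]] [-0.72796233  0.09460799 -0.63239968] 0.08530357863290466
top pad_left 0.67 [280. 243.] [0.5978 0.1314 0.052 ]
top pad_left 0.37 [350. 266.] [0.558  0.0208 0.052 ]
top pad_middle 0.9 [336. 230.] [0.6157 0.0422 0.052 ]
top pad_right 0.6 [388. 210.] [ 0.6471 -0.0429  0.052 ]
top tag_left_top 0.5 [298. 281.] [0.535  0.1026 0.062 ]
top tag_middle_top 0.59 [347. 267.] [0.5557 0.0256 0.062 ]
top tag_right_top 0.71 [406. 248.] [ 0.583  -0.0663  0.062 ]
top orange_jar 0.66 [282. 190.] [0.6969 0.1317 0.    ]
top black_box 0.86 [362. 167.] [ 0.7331 -0.0079  0.    ]
top white_boat 0.9 [354. 320.] [0.4727 0.0154 0.    ]
side pad_left 0.94 [311. 274.] [0.5954 0.1293 0.052 ]
side pad_middle 0.56 [315. 242.] [0.625  0.0416 0.052 ]
side pad_right 0.56 [322. 216.] [ 0.6475 -0.0423  0.052 ]
side tag_left_top 0.58 [353. 269.] [0.5364 0.1123 0.062 ]
side tag_middle_top 0.71 [356. 239.] [0.5607 0.0303 0.062 ]
side tag_right_top 0.51 [361. 213.] [ 0.5806 -0.0573  0.062 ]
side test_plate 0.94 [337. 269.] [0.593  0.0299 0.    ]
side orange_jar 0.8 [250. 290.] [0.6989 0.1313 0.    ]
side orange_jar 0.6 [312. 275.] [0.6252 0.0596 0.    ]
side orange_jar 0.58 [357. 236.] [ 0.5957 -0.0824  0.    ]
side black_box 0.65 [267. 243.] [ 0.7393 -0.009   0.    ]
side white_boat 0.7 [412. 276.] [0.4725 0.0108 0.    ]
1.1
```

View pics/top0.png

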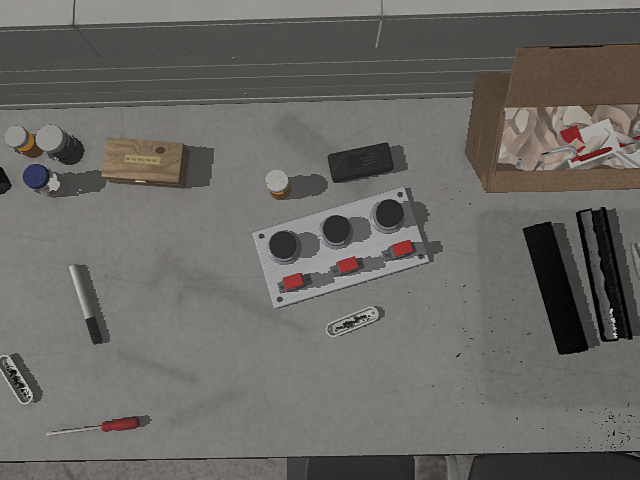

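View pics/side0.png

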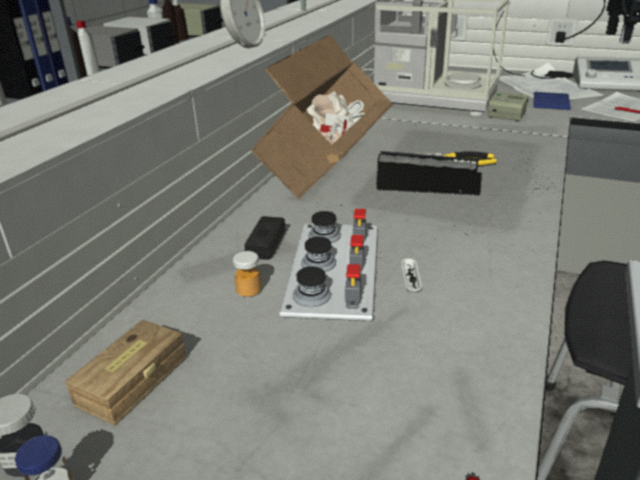

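The top view shows the pads at about (284,246), (336,230) and (388,214), with the tags at (293,282), (347,265) and (402,249). The side view shows the same layout, with all three tags up. Next I'll refine the plate pose with colour blobs and a rigid fit.

```bash
cat > fit.py <<'E'
from h import *
from scipy.optimize import least_squares
s=telemetry.read_state(); obs=[]
for n in("top","side"):
    p=imaging.get_image(n); im=p["image"].astype(int); hsv=cv2.cvtColor(p["image"],cv2.COLOR_BGR2HSV)
    for z,seeds,m in((.062,{"top":[(293,282),(347,265),(402,249)],"side":[(353,270),(356,241),(360,215)]}[n],((hsv[...,1]>150)&((hsv[...,0]<8)|(hsv[...,0]>172))&(hsv[...,2]>70))),
                     (.052,{"top":[(284,246),(336,230),(388,214)],"side":[]}[n],im.max(2)<62)):
        for i,c in enumerate(seeds):
            k=np.zeros(m.shape,np.uint8); cv2.circle(k,c,17 if z==.052 else 13,1,-1)
            _,lab,st,ce=cv2.connectedComponentsWithStats((k*m).astype(np.uint8)); j=1+np.argmax(st[1:,4])
            w=onz(p,ce[j],z-.003 if z==.062 else z-.004); obs.append((n,i,z,w)); print(n,i,z,np.round(ce[j],1),st[j],np.round(w,4))
loc=lambda i,z,dx:np.array([dx+(-.062 if z==.062 else 0),.09*(1-i)])
def res(v):
    c,s_=np.cos(v[2]),np.sin(v[2]); R=np.array([[c,-s_],[s_,c]])
    return np.concatenate([R@loc(i,z,0)+v[:2]-w[:2] for n,i,z,w in obs])
f=least_squares(res,[.62,.04,.28],loss="soft_l1",f_scale=.003)
v=f.x; print("fit pad_mid",np.round(v,4),"deg",np.degrees(v[2])); print(np.round(res(v).reshape(-1,2)*1000,1))
c,s_=np.cos(v[2]),np.sin(v[2]); R=np.array([[c,-s_],[s_,c]])
T=np.array(s["tcp_rot"])
print("tool yaw",np.degrees(np.arctan2(T[1,0],T[0,0])))
for z in(.052,.062):
    for i in range(3):
        w=R@loc(i,z,0)+v[:2]; d=np.r_[w,0]-s["position"]; print(z,i,np.round(w,4),"tool shift",np.round(T.T@d,4))
E
python3 fit.py
```

```text
top 0 0.062 [292.7 280.8] [283 273  20  17 217] [0.5358 0.1117 0.059 ]
top 1 0.062 [347.6 264.4] [338 257  20  16 215] [0.5597 0.025  0.059 ]
top 2 0.062 [402.4 247.7] [392 240  21  16 220] [ 0.584  -0.0619  0.059 ]
top 0 0.052 [282.9 244.6] [270 231  27  28 584] [0.595  0.1271 0.048 ]
top 1 0.052 [336.4 228.5] [323 215  28  28 589] [0.6191 0.0408 0.048 ]
top 2 0.052 [389.3 212.8] [376 199  28  28 600] [ 0.6426 -0.0451  0.048 ]
side 0 0.062 [353.2 270.9] [347 265  13  13 156] [0.5361 0.1125 0.059 ]
side 1 0.062 [356.6 240.4] [351 235  12  12 125] [0.5597 0.0281 0.059 ]
side 2 0.062 [359.2 213.6] [354 209  11  10 101] [ 0.5847 -0.0591  0.059 ]
fit pad_mid [0.6195 0.0419 0.269 ] deg 15.413728140832335
[[-0.   0.5]
 [ 0.   0.4]
 [-0.4  0.5]
 [ 0.6  1.5]
 [ 0.4  1.1]
 [ 0.8  0.2]
 [-0.4 -0.3]
 [-0.  -2.7]
 [-1.1 -2.2]]
tool yaw 16.02991869347522
0.052 0 [0.5955 0.1287] tool shift [ 0.6079 -0.6842  0.3039]
0.052 1 [0.6195 0.0419] tool shift [ 0.6069 -0.5942  0.3039]
0.052 2 [ 0.6434 -0.0449] tool shift [ 0.606  -0.5042  0.3039]
0.062 0 [0.5358 0.1122] tool shift [ 0.5459 -0.6849  0.3039]
0.062 1 [0.5597 0.0254] tool shift [ 0.5449 -0.5949  0.3039]
0.062 2 [ 0.5836 -0.0613] tool shift [ 0.544  -0.5049  0.3039]
```

Request:
step_arm:
  plan:
    - [[0.0304, -0.0342, 0, 0], [0.0304, -0.0342, 0, 0], [0.0304, -0.0342, 0, 0], [0.0304, -0.0342, 0, 0], [0.0304, -0.0342, 0, 0], [0.0304, -0.0342, 0, 0], [0.0304, -0.0342, 0, 0], [0.0304, -0.0342, 0, 0], [0.0304, -0.0342, 0, 0], [0.0304, -0.0342, 0, 0], [0.0304, -0.0342, 0, 0], [0.0304, -0.0342, 0, 0], [0.0304, -0.0342, 0, 0], [0.0304, -0.0342, 0, 0], [0.0304, -0.0342, 0, 0], [0.0304, -0.0342, 0, 0], [0.0304, -0.0342, 0, 0], [0.0304, -0.0342, 0, 0], [0.0304, -0.0342, 0, 0], [0.0304, -0.0342, 0, 0]]
  gripper: 0

```text
t: 3.7
position: [0.5963, 0.1299, 0.304]
tcp_rot: [[0.961, 0.276, 0.0], [0.276, -0.961, -0.0], [0.0, 0.0, -1.0]]
force: [0.7, -1.3, 0.3]
gripper_width: 0.0
finger_force: 0.0
```

Request:
step_arm:
  plan:
    - [[0, 0, 0.03, 0], [0, 0, 0.03, 0], [0, 0, 0.03, 0], [0, 0, 0.03, 0], [0, 0, 0.03, 0], [0, 0, 0.015, 0], [0, 0, 0.005, 0], [0, 0, 0, 0], [0, 0, 0, 0], [0, 0, 0, 0]]

```text
t: 4.95
position: [0.596, 0.1285, 0.1347]
tcp_rot: [[0.961, 0.276, 0.001], [0.276, -0.961, 0.0], [0.001, 0.0, -1.0]]
force: [-0.0, 1.1, -0.2]
gripper_width: -0.0
finger_force: 0.0
```

Request:
step_arm:
  plan:
    - [[0, 0, 0.004, 0], [0, 0, 0.004, 0], [0, 0, 0.003, 0], [0, 0, 0.003, 0], [0, 0, 0.002, 0], [0, 0, 0, 0], [0, 0, 0, 0], [0, 0, 0, 0], [0, 0, 0, 0]]

```text
t: 6.08
position: [0.5956, 0.1285, 0.1179]
tcp_rot: [[0.961, 0.276, -0.0], [0.276, -0.961, -0.0], [-0.0, 0.0, -1.0]]
force: [-1.5, -0.6, 4.2]
gripper_width: -0.0001
finger_force: 1.9
```

Request:
step_arm:
  plan:
    - [[0, 0, 0.002, 0], [0, 0, 0.002, 0], [0, 0, 0, 0], [0, 0, 0, 0], [0, 0, 0, 0]]

```text
t: 6.7
position: [0.5956, 0.1285, 0.1139]
tcp_rot: [[0.961, 0.276, -0.0], [0.276, -0.961, -0.0], [-0.0, 0.0, -1.0]]
force: [-1.8, -0.6, 6.0]
gripper_width: -0.0001
finger_force: 3.0
```

```bash
cat > avg.py <<'E'
from h import *
F=[];P=[]
for i in range(12):
    p=imaging.get_image("side"); s=telemetry.read_state(); F.append(s["force"]); P.append(s["position"])
print(s["t"],np.mean(F,0).round(2),np.std(F,0).round(2),np.mean(P,0).round(4))
cv2.imwrite("pics/side_last.png",p["image"][180:330,220:440].repeat(3,0).repeat(3,1))
E
python3 avg.py
```

```text
7.3 [-1.65 -0.39  6.08] [0.48 0.37 0.27] [0.5956 0.1285 0.1139]
```

View pics/side_last.png

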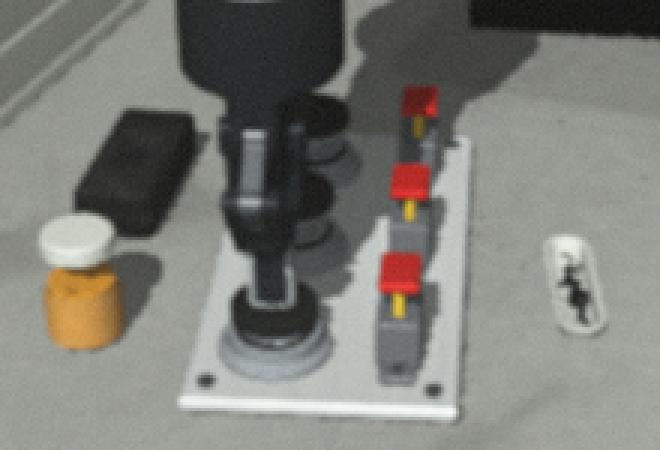

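Left pad pressed: the picture shows the fingertip centred on it at about (272,305) and all tags still up. It gives about 6 N at 11 mm, so it is the medium one. Next is the middle pad.

Request:
step_arm:
  plan:
    - [[0, 0, -0.01, 0], [0, 0, -0.02, 0], [0, 0, -0.02, 0], [0, 0.02, 0, 0], [0, 0.025, 0, 0], [0, 0.025, 0, 0], [-0.001, 0.02, 0, 0], [0, 0, 0.015, 0], [0, 0, 0.015, 0], [0, 0, 0.005, 0], [0, 0, 0.005, 0], [0, 0, 0.004, 0], [0, 0, 0.004, 0], [0, 0, 0.002, 0], [0, 0, 0, 0], [0, 0, 0, 0], [0, 0, 0, 0]]

```text
t: 9.43
position: [0.6193, 0.0426, 0.1148]
tcp_rot: [[0.961, 0.277, 0.0], [0.277, -0.961, 0.001], [0.0, -0.001, -1.0]]
force: [-5.0, 3.1, 9.8]
gripper_width: -0.0002
finger_force: 5.0
```

```bash
python3 avg.py
```

```text
10.025 [-4.13  2.16  9.93] [0.67 0.28 0.51] [0.6193 0.0427 0.1148]
```

Request:
step_arm:
  plan:
    - [[0, 0, -0.01, 0], [0, 0, -0.02, 0], [0, 0, -0.02, 0], [0, 0.02, 0, 0], [0, 0.025, 0, 0], [0, 0.025, 0, 0], [-0.001, 0.02, 0, 0], [0, 0, 0.015, 0], [0, 0, 0.015, 0], [0, 0, 0.005, 0], [0, 0, 0.005, 0], [0, 0, 0.004, 0], [0, 0, 0.004, 0], [0, 0, 0.002, 0], [0, 0, 0, 0], [0, 0, 0, 0], [0, 0, 0, 0]]

```text
t: 12.15
position: [0.6436, -0.045, 0.1141]
tcp_rot: [[0.961, 0.276, 0.001], [0.276, -0.961, 0.0], [0.001, 0.0, -1.0]]
force: [0.5, 1.3, 2.8]
gripper_width: 0.0002
finger_force: 1.3
```

```bash
python3 avg.py
```

```text
12.75 [0.59 1.75 2.82] [0.41 0.49 0.54] [ 0.6436 -0.045   0.1139]
```

Forces at about 11 mm: left 6.1 N, middle 9.9 N, right 2.8 N, so the right pad is the softest. Now I'll push the right tag.

Request:
step_arm:
  plan:
    - [[0, 0, -0.01, 0], [0, 0, -0.02, 0], [0, 0, -0.02, 0], [-0.02, 0, 0, 0], [-0.022, 0, 0, 0], [-0.02, 0, 0, 0], [0, 0, 0, 0], [0, 0, 0.015, 0], [0, 0, 0.01, 0], [0, 0, 0.005, 0], [0, 0, 0.004, 0], [0, 0, 0.004, 0], [0, 0, 0.004, 0], [0, 0, 0, 0], [0, 0, 0, 0]]

```text
t: 14.62
position: [0.5839, -0.0624, 0.1219]
tcp_rot: [[0.961, 0.276, 0.0], [0.276, -0.961, -0.0], [0.0, 0.0, -1.0]]
force: [-0.2, -0.6, 0.0]
gripper_width: -0.0002
finger_force: 0.0
```

Request:
step_arm:
  plan:
    - [[0, 0, 0.002, 0], [0, 0, 0.002, 0], [0, 0, 0, 0], [0, 0, 0, 0]]

```text
t: 15.12
position: [0.584, -0.0624, 0.1196]
tcp_rot: [[0.961, 0.276, 0.001], [0.276, -0.961, -0.001], [0.001, 0.001, -1.0]]
force: [-4.1, -0.7, 20.9]
gripper_width: -0.0001
finger_force: 10.6
```

Force jumped to 21 N at tip height 0.047, so the tag is home. I'll retreat and check.

Request:
step_arm:
  plan:
    - [[0, 0, -0.01, 0], [0, 0, -0.03, 0], [0, 0, -0.05, 0], [0, 0, -0.05, 0], [-0.04, 0.04, 0, 0], [-0.03, 0.05, 0, 0], [0, 0.05, 0, 0], [0, 0.05, 0, 0], [0, 0, 0, 0], [0, 0, 0, 0]]

```text
t: 16.38
position: [0.5687, -0.2635, 0.2576]
tcp_rot: [[0.961, 0.276, -0.001], [0.276, -0.961, 0.001], [-0.0, -0.001, -1.0]]
force: [-0.4, 0.2, -0.4]
gripper_width: -0.0
finger_force: 0.0
```

```bash
python3 avg.py
```

```text
16.975 [-0.    0.06  0.05] [0.38 0.41 0.53] [ 0.5691 -0.2632  0.2579]
```

View pics/side_last.png

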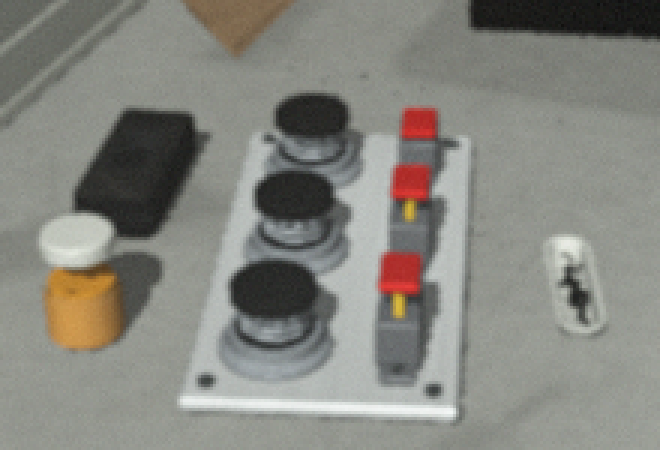

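The picture shows the right tag, at crop position (420,125), down with no yellow blade showing. The other two tags, at (411,182) and (401,272), are up, all pads are back at rest, and the jar, box and boat have not moved.

```bash
python3 -c "
from h import *
print(job.job_done())"
```

```text
the job is handed in; nothing more can be done
None
```

I pressed all three pads left to right, found the right one softest (2.8 N at about 11 mm, against 6.1 N left and 9.9 N middle), and pushed its tag fully home; the other two tags stayed up, and the job is handed in with no verdict returned.

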